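# Lock a spring-loaded cover with a quarter-turn stud

### The job

Take the winged quarter-turn stud out of its stand and put it through the hole in the cover of the splice housing. Pressing only gently, turn it until its cross-bar drops into the hidden slot below, push it in, then turn it a quarter turn clockwise and let it spring back so that it locks the cover down flush with the housing's rim. Let go of it, and do not force it or disturb the things lying around.

Things in the scene. Friction and masses are not known exactly. Their poses are not given: they have to be found in the camera images.
- stud_wing (a point): Centre of the wing of the loose steel stud (about 90 g, 68 mm tall). The wing is a flat upright plate, 34 mm along x, 10 mm thick along y, 33 mm tall (this point is 16 mm below its top, 16 mm above the flange); take it across the 10 mm. Stud z points up. The stud stands in the bore of the stand, hanging by its flange.
- stud_flange (a point): On the stud's axis, centre of the underside of its round flange (36 mm across, 4 mm thick), 20 mm below the wing's centre; same axes.
- stand: Fixed black block, 50 x 50 x 62 mm, origin at the centre of its underside, z up, with one upright bore 28 mm across in the middle, in which the stud stands.
- housing: Fixed grey housing, 120 mm along x, 96 mm along y, rim 66 mm above the bench; origin at the centre of its underside, z up. The cover lies inside its rim; the receptacle is hidden below the cover.
- cover_hole (a point): Centre of the 28 mm hole in the middle of the aluminium cover, on the cover's top face; z up, x along the housing. The cover is 106 x 82 x 4 mm and stands on springs inside the rim; its top is 70 mm above the bench when free.
- cover (a joint): How far the cover is pushed down, m: 0 free (4 mm proud of the rim), 0.004 flush with the rim (locked), at least 0.007 for the bar to be clear of the plate and turn, 0.010 its bottom stop. The springs push back with about 4 N at 0, 8 N at 0.004, 12 N at 0.007 and 16 N at 0.010, and are damped: push slowly.
- box_ferrule: Loose flat green carton, 60 x 85 x 32 mm, a bystander; origin at the centre of its underside.
- tape_kapton: Loose roll of yellow tape lying flat, 74 mm across, 13 mm high, a bystander; origin at the centre of its underside.
- uv_torch: Loose black torch lying down, 104 mm long, 25 mm thick, a bystander; origin at the centre of its underside.
- stud_bar (a point): On the stud's axis, centre of the lower face of its cross-bar, 46 mm below the wing's centre; same axes. The bar is 24 mm long along x (parallel to the wing), 7 mm wide, 6 mm high. A 12 mm shank joins it to the flange; a pilot nose 9 mm across reaches 6 mm below it.
- receptacle (a point): Centre of the top of the hidden 8 mm steel receptacle plate, 51 mm above the bench, under the cover's hole; axes of the housing. It has a 14 mm opening for the shank and a slot 27 x 10 mm for the bar. The slot's direction is NOT shown here: it is within 0.4 rad of housing x, to either side, and must be felt for: bar across it, the stud rests on the plate.
- lock (a point): Underside of the receptacle plate, on the same axis, 43 mm above the bench; axes of the housing. Wholly below it the bar turns clockwise seen from above, and meets a stop just past 90 degrees from the slot. There a notch lets the springs lift it 3 mm: locked. Let go part-way round, the springs hold the bar up against the plate.

How it is judged (in metres and radians):
On the way, in this order (a step that is already met when the one before it is completed fails the run):
1. the stud's cross-bar has dropped into the slot: its flange is within 3.5 mm of the cover, upright and centred in the hole, the cover not yet pushed down 6 mm (z of stud_flange in the frame of cover_hole below 0.0035 m and horizontal distance between stud_flange and cover_hole below 0.004 m and angle between stud_wing's own z axis and vertical below 0.12 rad and value of joint cover below 0.006 m).
2. the stud is pushed in, its flange pressing the cover down at least 6.5 mm (value of joint cover above 0.0065 m and z of stud_flange in the frame of cover_hole below 0.002 m and horizontal distance between stud_flange and cover_hole below 0.004 m), for 0.1 s.
At the end, for the whole second after the job is handed in: The stud, let go, stands upright (within 0.12 rad) and within 4 mm of the middle of the hole with its flange on the cover (within 2 mm), and holds the cover flush with the rim at rest: pushed down between 2.5 and 5.5 mm, which only the locked place does (value of joint cover between 0.0025 and 0.0055 m and velocity of joint cover between -0.005 and 0.005 m/s and z of stud_flange in the frame of cover_hole below 0.002 m and horizontal distance between stud_flange and cover_hole below 0.004 m and angle between stud_wing's own z axis and vertical below 0.12 rad); the robot touches nothing.
It fails at once if the stud is forced: it bears on the housing, its cover or the receptacle with more than 40 N (contact force between stud and housing above 40 N).
It fails at once if the carton is disturbed (moved over 20 mm) (distance of box_ferrule from where it was at the start of the episode above 0.02 m).
It fails at once if the tape roll is disturbed (moved over 20 mm) (distance of tape_kapton from where it was at the start of the episode above 0.02 m).
It fails at once if the torch is disturbed (moved over 20 mm) (distance of uv_torch from where it was at the start of the episode above 0.02 m).
It also fails if it takes over 69 s, if anything falls off the work surface, if the arm or the gripper's body presses on something with over 40 N, if the wrist force passes 120 N, or if a joint passes its speed limit or range.

### The arm

A 7-joint arm with a two-finger parallel gripper is mounted at the origin on a cart in front of the work surface, level with it; the furniture and walls round the work are solid. World frame = base frame: x ahead of the robot, y to its left, z up, the work surface at z = 0. Lengths are in mm, angles in rad, forces in N, time in s.
With the tool pointing down it reaches from about 425 to 925 mm from the base axis. Payload 6.8 kg.
Tool frame: the origin (TCP) lies midway between the tips of the shut fingers; the grasp point (between the pads) lies 19 mm behind it; z points along the fingers, y is the line along which they close (so a half turn about z gives the same grasp; the last joint's range is limited). The gripper opens to 88 mm and grips with 3 to 60 N. Pads are 20 mm wide; open, the fingers measure 115 mm over their backs; the gripper's body (75 mm by 178 mm) begins 61 mm behind the grasp point.
Start: joints at [1.053, 0.477, 0.022, 1.555, -0.011, 1.109, -0.083], TCP at [268.949, -619.124, 190.164] pointing down, gripper open.
Joint ranges: [-2.96, 2.96], [-0.34, 2.1], [-1.41, 1.46], [0.24, 2.44], [-1.37, 4.51], [0.17, 1.92], [-2.96, 2.96]. Speed limits (rad/s): [2.39, 2.39, 3.14, 3.14, 3.14, 3.14, 3.14].

### API

Orientations are given as a rotation vector (axis times angle).
In Python, from rig import manip gives the robot as it stands. Calls block until the motion is done:
- manip.goto(position, orientation): joint-space move of the TCP to a pose.
- manip.movel(position, max_speed=150, frame=None): straight line of the TCP; frame=None keeps the orientation; max_speed is the mean speed in mm/s.
- manip.move_joints(angles): joint-space move.
- manip.move_gripper(opening, force=None): finger opening in mm; force is the grip in N (None keeps the last); returns when the fingers have stopped.
- manip.dwell(seconds).
- manip.inverse_kinematics(position, orientation): joint angles nearest the present ones, or None.
- manip.get_state(): the state.
- manip.read_camera(name): name is "side" or "top" or "wrist"; returns the picture (420x560x3 uint8, blue, green, red); there is no depth.
- manip.camera_info(name): a dict with "K" (3x3 intrinsics, pixels), "rvec" (rotation vector, rad) and "tvec" (3), from world to camera coordinates, as OpenCV has them. Camera axes: x right, y down, z forward; pixel columns grow to the right and rows downward; lengths in mm; the calibration is good to about 2 mm. A picture is of the moment at which its call begins: read the wrist's pose just before it. camera_info takes no time and is no camera call; for the wrist camera it gives the pose at the moment of the call.
A pose or a line that the arm cannot do raises manip.Unreachable and nothing moves.
- manip.finish_job(): hands the job in; it is judged then, once.
The state is a dict: "time": time; "joint_positions": joint angles; "dq": joint speeds; "joint_efforts": joint torques, N m; "tool_pos": TCP position; "orientation": TCP orientation; "contact_force": force on the tool from outside, world axes, zero at the start; "wrist_torque": the same for the moment, N m; "finger_gap": finger opening in mm; "finger_force": force on a finger pad.
Only numpy, scipy, OpenCV 4.12 (cv2) and the standard library are available. Lean on these libraries where they do the work, as an engineer would, in place of code of your own. Each camera call takes 0.05 s, during which the arm holds its last target. There are 200 camera calls.

## Working session

There is one attempt and no reset: what is moved stays moved. The work goes in short steps, each a Python script; the robot and the scene stay as the last script left them, time stands still between calls to the robot, and variables do not carry over. Pictures are saved under pics/ and viewed, at most 10 in all, crops included, and the job is handed in when it is done.

```bash
ls; mkdir -p pics; python3 - <<'E'
from rig import manip
import cv2,numpy as np
for n in("top","side"):
    im=manip.read_camera(n); cv2.imwrite(f"pics/{n}0.png",im)
    i=manip.camera_info(n); print(n,i)
s=manip.get_state(); print(s)
E
```

```text
pics
top {'K': array([[522.28927557,   0.        , 274.48438945],
       [  0.        , 522.28927557, 205.7714924 ],
       [  0.        ,   0.        ,   1.        ]]), 'rvec': array([ 2.19651192, -2.18902315,  0.04768971]), 'tvec': array([-179.1791809 ,  551.89252909, 1197.96415221])}
side {'K': array([[461.38533731,   0.        , 285.36701968],
       [  0.        , 461.38533731, 207.381589  ],
       [  0.        ,   0.        ,   1.        ]]), 'rvec': array([ 2.32302918, -0.22963638,  0.08834094]), 'tvec': array([-605.60257335,  -10.65922399,  962.25731877])}
{'time': 0.1, 'joint_positions': array([ 1.05287514,  0.47773458,  0.02231617,  1.55630887, -0.01147647,
        1.10931128, -0.08312792]), 'dq': array([ 0.00054823, -0.0013906 ,  0.00109501, -0.00122887,  0.0012096 ,
       -0.00049106, -0.00108109]), 'joint_efforts': array([ 4.15678704e-03, -5.84089136e+01,  1.53978020e+00, -2.73312020e+01,
       -5.42397494e-02,  1.31547588e-02,  9.00180517e-07]), 'tool_pos': array([ 268.71342538, -618.57128659,  189.28545387]), 'orientation': array([-3.07432317e+00, -6.38971663e-01,  7.16904944e-04]), 'contact_force': array([-0.26026003,  0.27420334,  0.22100345]), 'wrist_torque': array([0.01921459, 0.05640591, 0.00692399]), 'finger_force': 0.0, 'finger_gap': 88.02449097227431}
```

View pics/top0.png

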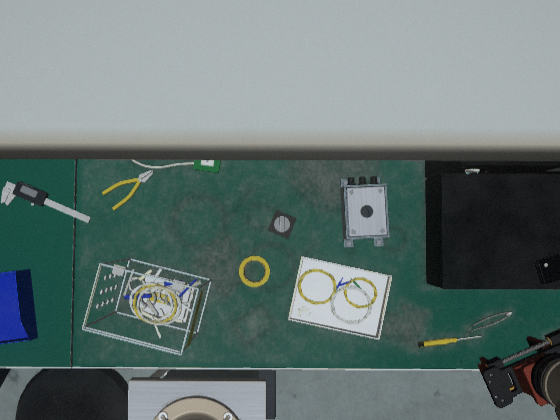

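View pics/side0.png

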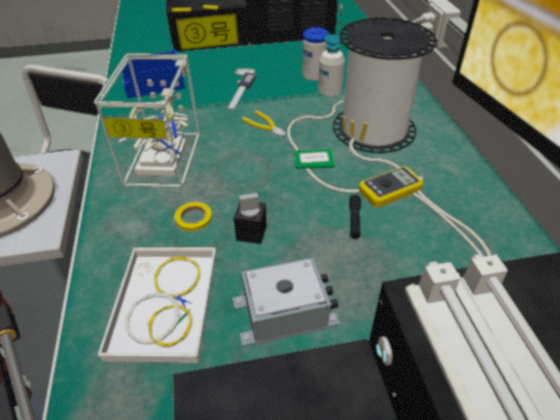

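Top view: the stud in its stand is near (282,224), the cover hole near (367,211) and the tape at (254,271). In the side view, the torch is at (355,215) and a green box at (313,158), both away from the work. I'll project these to positions and look at an enlarged crop.

```bash
cat > h.py <<'E'
from rig import manip
import cv2,numpy as np
from scipy.spatial.transform import Rotation as R
def ray(info,uv,z):
    Rm=cv2.Rodrigues(np.array(info["rvec"]))[0]; t=np.array(info["tvec"])
    c=-Rm.T@t; d=Rm.T@np.linalg.inv(info["K"])@np.array([uv[0],uv[1],1.])
    return c+d*(z-c[2])/d[2]
def down(a):  # tool pointing down, tool y axis at world angle a+90deg..: x axis at angle a
    return (R.from_euler('z',a)*R.from_euler('x',np.pi)).as_rotvec()
E
python3 - <<'E'
from h import *
i=manip.camera_info("top"); s=manip.camera_info("side")
print(-cv2.Rodrigues(i["rvec"])[0].T@i["tvec"])
for n,uv,z in(("wingtop",(282,224),98),("hole",(367,211),70),("tape",(254,271),13),("hA",(345,187),66),("hB",(386,184),66),("hC",(388,236),66),("hD",(348,238),66)): print(n,ray(i,uv,z).round(1))
for n,uv,z in(("wingtop",(248,198),98),("hole",(285,287),70),("torch",(355,215),12),("green",(313,158),32),("tape",(193,215),13)): print("side",n,ray(s,uv,z).round(1))
im=cv2.imread("pics/top0.png")[160:260,250:400]; cv2.imwrite("pics/c1.png",cv2.resize(im,None,fx=5.3,fy=5.3,interpolation=cv2.INTER_CUBIC))
s=manip.get_state(); print(R.from_rotvec(s["orientation"]).as_matrix().round(3))
w=manip.camera_info("wrist");Rm=cv2.Rodrigues(w["rvec"])[0];print(w["K"],-Rm.T@w["tvec"],Rm)
E
```

```text
[ 491.79039156 -185.47070269 1222.92742292]
wingtop [ 509.  -194.2   98. ]
hole [ 538.8 -381.9   70. ]
tape [ 401.8 -130.6   13. ]
hA [ 592.1 -334.    66. ]
hB [ 599. -425.   66.]
hC [ 483.8 -428.6   66. ]
hD [ 479.1 -340.3   66. ]
side wingtop [ 510.8 -200.3   98. ]
side hole [ 541.8 -383.6   70. ]
side torch [ 718.5 -197.6   12. ]
side green [673.7 -27.6  32. ]
side tape [ 404.8 -134.6   13. ]
[[ 0.917  0.398 -0.001]
 [ 0.398 -0.917  0.001]
 [-0.    -0.002 -1.   ]]
[[338.43973674   0.         278.15476335]
 [  0.         338.43973674 211.45668261]
 [  0.           0.           1.        ]] [ 337.2032919  -588.68462732  382.63049122] [[ 3.99005865e-01 -9.16948204e-01 -5.57386133e-04]
 [-8.82681437e-01 -3.84259319e-01  2.70588721e-01]
 [-2.48330023e-01 -1.07474492e-01 -9.62694881e-01]]
```

View pics/c1.png

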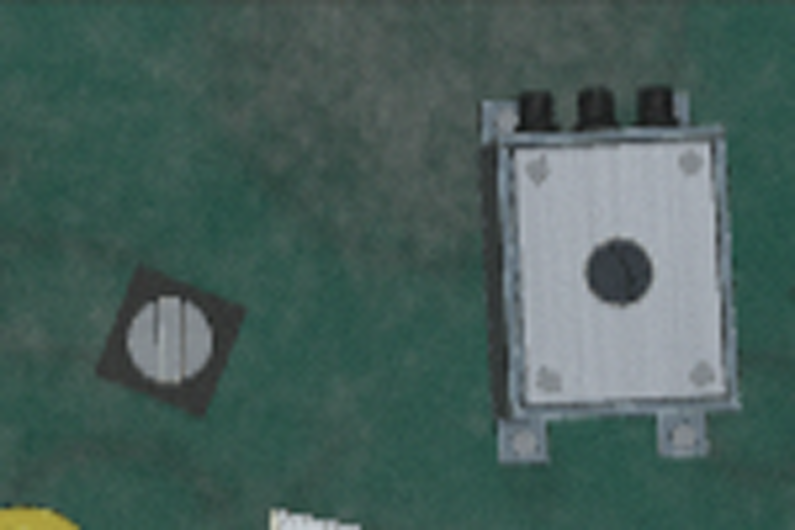

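Enlarged, the wing runs vertically in the image (168,296)-(172,384), which is roughly world x. The housing is tilted slightly, with the hole at crop (619,271). Next I go above the stud and above the hole, taking one close wrist look at each from the same relative pose.

```bash
python3 - <<'E'
from h import *
i=manip.camera_info("top")
f=lambda x,y,z: ray(i,(250+x/5.3,160+y/5.3),z)
S=f(171,340,98);H=f(619,271,70)
w=f(168,296,98)-f(172,384,98); print("wing",S,w,np.arctan2(w[1],w[0]))
for p,q in(((515,145),(527,405)),((712,142),(727,393)),((510,150),(515,415)),((722,128),(738,405))):
    d=f(*p,68)-f(*q,68); print("hx",np.linalg.norm(d),np.arctan2(d[1],d[0]))
print("hole",H)
for a in(0,np.pi):
    for n,P in(("S",S),("H",H)):
        print(a,n,manip.inverse_kinematics([P[0],P[1],170],down(a)))
w=manip.camera_info("wrist");Rm=cv2.Rodrigues(w["rvec"])[0]
T=manip.get_state(); Rt=R.from_rotvec(T["orientation"]).as_matrix()
print("cam in tool",Rt.T@(-Rm.T@w["tvec"]-T["tool_pos"]),"axis",Rt.T@Rm[2])
E
```

```text
wing [ 508.68966117 -194.7548775    98.        ] [35.71725484  1.72633169  0.        ] 0.04829568451813748
hx 108.60911165929267 0.04256001384651727
hx 104.87477383627058 0.05250208575417258
hx 110.59292141363117 0.01549335662908702
hx 115.72759133748664 0.05032011435275811
hole [ 538.47204692 -381.40703842   70.        ]
0 S [ 0.35589844  0.29024902 -0.12641819  1.88347113  0.04374228  0.97050841
 -1.36080094]
0 H [ 0.51030948  0.46965608  0.01599823  1.61510627 -0.00831415  1.05689675
 -1.04213348]
3.141592653589793 S [ 0.79400822  0.35990481 -0.66982541  1.85476394  0.26025519  1.01543782
  1.58744913]
3.141592653589793 H [ 0.95187304  0.54330036 -0.617741    1.58113491  0.33809826  1.12602607
  1.82610758]
cam in tool [  74.7018602    -0.43534676 -193.35413169] axis [-0.27046602  0.00119001  0.96272879]
```

```bash
python3 - <<'E'
from h import *
import pickle
out={}
for n,p,a in(("hole",(538.5,-381.5,150),0.045),("stud",(508.7,-194.8,180),0.048)):
    manip.goto(p,down(a)); manip.dwell(0.3)
    s=manip.get_state(); i=manip.camera_info("wrist"); im=manip.read_camera("wrist")
    out[n]=(s,i); cv2.imwrite(f"pics/w_{n}.png",im); print(n,s["time"],s["tool_pos"],s["contact_force"])
pickle.dump(out,open("w.pkl","wb"))
E
```

```text
hole 1.7583 [ 537.9956881  -382.31573861  150.09400696] [ 0.17714306 -0.10608703 -0.4706933 ]
stud 2.9 [ 508.6184188  -195.97565813  179.6069958 ] [-0.3612272   0.17199249  0.29116678]
```

View pics/w_hole.png

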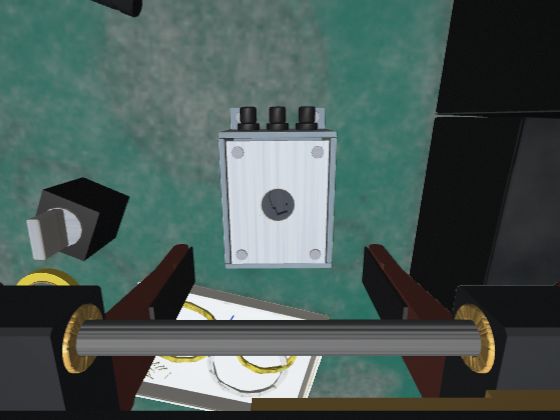

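View pics/w_stud.png

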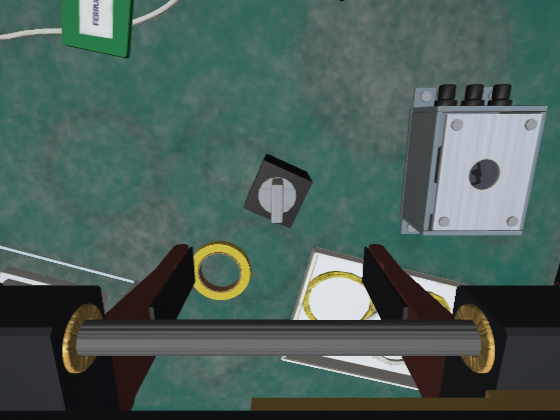

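Hole at about (278,205) in the first wrist picture. In the second, the flange disc is at about (277,196) with the wing top end near (277,220)/(277,182). I'll fit both numerically.

```bash
python3 - <<'E'
from h import *
import pickle
o=pickle.load(open("w.pkl","rb"))
im=cv2.imread("pics/w_hole.png");g=cv2.cvtColor(im,cv2.COLOR_BGR2GRAY);i=o["hole"][1]
m=np.zeros_like(g);m[180:230,250:306]=(g[180:230,250:306]<140)*255
c=max(cv2.findContours(m,0,2)[0],key=cv2.contourArea);e=cv2.fitEllipse(c.reshape(-1,1,2));print(e)
pts=np.array([ray(i,p,70)for p in c[:,0]]);(cx,cy),r=cv2.minEnclosingCircle(pts[:,:2].astype(np.float32));print("hole",cx,cy,r, ray(i,e[0],70))
# cover quad
m=np.zeros_like(g);m[130:275,215:340]=(g[130:275,215:340]>190)*255
c=max(cv2.findContours(cv2.morphologyEx(m,2,np.ones((3,3))),0,2)[0],key=cv2.contourArea)
P=np.array([ray(i,p,70)[:2]for p in c[:,0]],np.float32);print("cover",cv2.minAreaRect(P))
im=cv2.imread("pics/w_stud.png");cr=im[145:240,235:330];cv2.imwrite("pics/c2.png",cv2.resize(cr,None,fx=6,fy=6,interpolation=cv2.INTER_CUBIC))
E
```

```text
((277.45233154296875, 204.31007385253906), (31.120370864868164, 31.858152389526367), 96.39814758300781)
hole 541.7506103515625 -381.2521057128906 13.739055633544922 [ 541.95499507 -381.2049969    70.        ]
cover ((541.447509765625, -381.2630310058594), (104.88197326660156, 80.86494445800781), 2.8134450912475586)
```

View pics/c2.png

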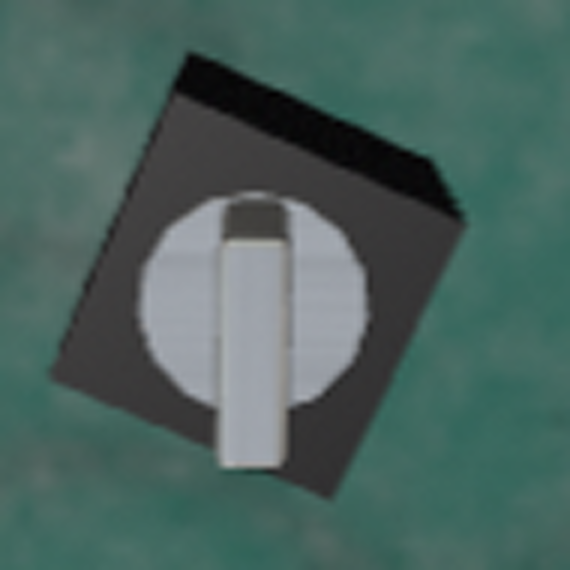

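The wing top corners are at crop (220,240), (289,240), (285,467) and (219,467), and the flange ellipse is centred near (253,303). Cover size (105x81) and hole radius (13.7) match the given values. Now I compute the stud pose, grasp it and lift.

```bash
python3 - <<'E'
from h import *
import pickle
i=pickle.load(open("w.pkl","rb"))["stud"][1]
f=lambda x,y,z: ray(i,(235+(x-2.5)/6,145+(y-2.5)/6),z)
q=[f(*p,98.5) for p in((220,240),(289,240),(285,467),(219,467))]
S=np.mean(q,0); d=(q[0]+q[1]-q[2]-q[3])/2; F=f(253,303,66); a=np.arctan2(d[1],d[0])
print("wing",S,np.linalg.norm(d),np.linalg.norm(q[0]-q[1]),a,"flange",F)
C=(S+F)/2
assert abs(C[0]-510)<6 and abs(C[1]+195)<6
manip.move_gripper(50,force=20)
manip.goto([C[0],C[1],125],down(a)); manip.movel([C[0],C[1],69.5],max_speed=60)
print(manip.get_state()["tool_pos"],manip.get_state()["contact_force"])
manip.move_gripper(0,force=25); s=manip.get_state(); print("gap",s["finger_gap"],s["finger_force"],s["contact_force"],s["tool_pos"])
if s["finger_gap"]>7:
    manip.movel([C[0],C[1],140],max_speed=80)
    manip.goto([541.6,-381.25,160],down(0.049)); manip.dwell(0.3)
    s=manip.get_state(); print(s["time"],s["tool_pos"],s["finger_gap"],s["contact_force"])
    im=manip.read_camera("wrist"); cv2.imwrite("pics/g1.png",im); pickle.dump((s,manip.camera_info("wrist")),open("g1.pkl","wb"))
E
```

```text
wing [ 512.70172097 -194.3078553    98.5       ] 32.676702685297855 9.474203613185997 0.034944370722233005 flange [ 512.70506222 -194.17868575   66.        ]
[ 513.05198266 -194.32745701   69.83107311] [-0.67450879  0.28530843 -0.22532725]
gap 0.6745185413144998 0.0 [-0.14212985 -0.51487835  0.11105576] [ 512.71945748 -194.24619379   69.50668844]
```

The gap reads 0.7, so the fingers closed on nothing. I'll look before doing anything else.

```bash
python3 - <<'E'
from h import *
s=manip.get_state();print(s["time"],s["finger_gap"],s["finger_force"],s["tool_pos"],s["orientation"])
im=manip.read_camera("wrist");im2=manip.read_camera("side")
cv2.imwrite("pics/g1.png",np.hstack([cv2.resize(im[120:420,130:430],(400,400)),cv2.resize(im2[150:300,180:330],(400,400))]))
E
```

```text
5.975 0.6745185413144998 0.0 [ 512.71945748 -194.24619379   69.50668844] [3.14109596e+00 5.48779280e-02 5.77620779e-05]
```

View pics/g1.png

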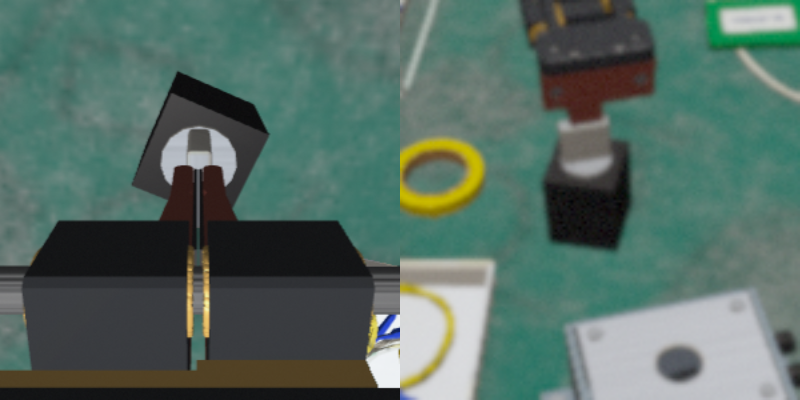

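```bash
python3 - <<'E'
from h import *
for n in("side","wrist"):
    i=manip.camera_info(n)
    P=np.array([[512.7,-194.2,z] for z in(62,66,69.5,98.5)]+[[529.7,-194.2,98.5],[495.7,-194.2,98.5],[494.7,-194.2,66],[530.7,-194.2,66]],float)
    uv=cv2.projectPoints(P,np.array(i["rvec"]),np.array(i["tvec"]),np.array(i["K"]),None)[0][:,0]
    o,k=((180,150),8/3) if n=="side" else ((130,120),4/3)
    print(n,((uv-o)*k+( (400,0) if n=="side" else (0,0))).round(0).tolist())
E
```

```text
side [[586.0, 160.0], [586.0, 156.0], [585.0, 152.0], [583.0, 121.0], [608.0, 118.0], [558.0, 124.0], [560.0, 160.0], [612.0, 152.0]]
wrist [[198.0, 159.0], [198.0, 162.0], [198.0, 165.0], [199.0, 191.0], [200.0, 151.0], [197.0, 230.0], [197.0, 197.0], [200.0, 125.0]]
```

The wrist view and projections agree. The stud is where I measured it, but the visible fingertips sit about 30 mm short of the reported TCP: the open tips, 88 mm apart, span 170 px, which puts them at depth 175 rather than 206. The fingers closed just above the wing. I'll open, step down while watching the force, and test with a grip.

```bash
python3 - <<'E'
from h import *
manip.move_gripper(40,force=20)
x,y=512.7,-194.25
f0=manip.get_state()["contact_force"][2]
for z in np.arange(67,52,-2.5):
    manip.movel([x,y,z],max_speed=40); f=manip.get_state()["contact_force"][2]-f0
    if abs(f)>3: print("contact",z,f); break
manip.move_gripper(0,force=8); s=manip.get_state()
print(s["time"],s["tool_pos"],s["finger_gap"],s["finger_force"],s["contact_force"])
E
```

```text
8.925 [ 512.71907509 -194.26870454   54.51613327] 9.905792073288312 7.996508628129959 [ 0.657821   -1.03864194 -0.40432396]
```

Confirmed: the grip reads 9.9 mm. So the real tips are about 29.5 mm above the reported TCP. I'll go deeper, stopping on contact, then grip and lift.

```bash
python3 - <<'E'
from h import *
import pickle
x,y=512.7,-194.25
manip.move_gripper(30,force=20)
f0=manip.get_state()["contact_force"][2]
for z in (50,46,44,42):
    manip.movel([x,y,z],max_speed=40); f=manip.get_state()["contact_force"][2]-f0
    if abs(f)>3: print("contact",z,f); manip.movel([x,y,z+2]); break
manip.move_gripper(0,force=30); s=manip.get_state(); zg=s["tool_pos"][2]
print(s["time"],s["tool_pos"],s["finger_gap"],s["finger_force"],s["contact_force"])
manip.movel([x,y,112],max_speed=100)
manip.goto([541.6,-381.25,125],down(0.05)); manip.dwell(0.3)
s=manip.get_state(); print(s["time"],s["tool_pos"],s["finger_gap"],s["contact_force"],s["wrist_torque"])
i=manip.camera_info("wrist"); im=manip.read_camera("wrist"); im2=manip.read_camera("side")
pickle.dump((s,i,zg),open("g2.pkl","wb")); cv2.imwrite("pics/side2.png",im2); cv2.imwrite("pics/wr2.png",im)
cv2.imwrite("pics/g2.png",np.hstack([cv2.resize(im[120:320,180:380],(400,400)),cv2.resize(im2[190:340,210:360],(400,400))]))
E
```

```text
10.9167 [ 512.75681525 -194.30206397   42.06496769] 9.68962414575758 30.00015825033188 [-0.53909127 -0.03785754  0.54469163]
12.85 [ 542.06518515 -379.81385948  125.13206013] 9.581128314444797 [ 0.68046583 -0.3199005  -1.73395286] [ 0.01100383  0.00509377 -0.01901384]
```

View pics/g2.png

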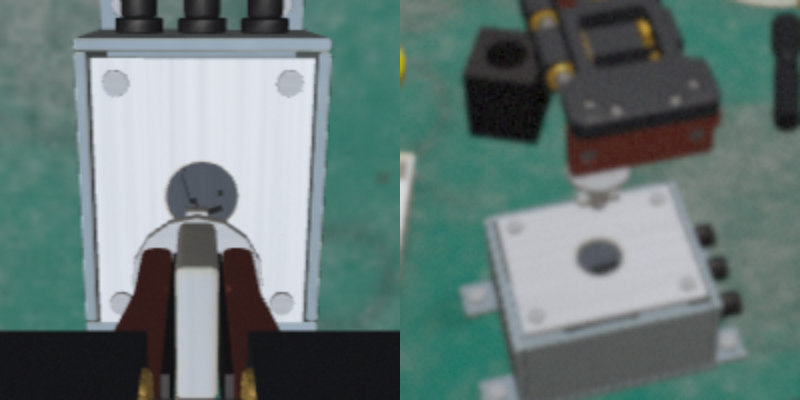

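The stud is held upright over the hole, with the hole at (200,193) in the left crop and the flange in front of it. First I check the settled arm accuracy, then descend gently with the force watched.

```bash
cat >> h.py <<'E'
X,Y=541.65,-381.25
def fz(n=5):
    F=[];P=[];T=[]
    for _ in range(n):
        manip.dwell(0.02); s=manip.get_state(); F.append(s["contact_force"]);P.append(s["tool_pos"]);T.append(s["wrist_torque"])
    return np.mean(F,0).round(2),np.mean(P,0).round(2),np.mean(T,0).round(3),s["time"]
E
python3 - <<'E'
from h import *
F0=fz(); print(*F0)
manip.movel([X,Y,90],max_speed=60); manip.dwell(.2); F0=fz(10); print("f0",*F0)
for z in (80,75,70,66,63,60,58,57,56,55,54,53,52,51):
    manip.movel([X,Y,z],max_speed=25,frame=down(0.05)); r=fz(3); d=r[0]-F0[0]; print(z,d,r[1],r[2]-F0[2])
    if abs(d[2])>5 or np.hypot(d[0],d[1])>6: break
print(r[3])
E
```

```text
[ 0.56 -0.18 -0.81] [ 541.78 -380.74  125.16] [ 0.008  0.012 -0.011] 13.0333
f0 [-0.03 -0.19 -1.14] [ 541.86 -381.38   90.38] [0.015 0.011 0.009] 14.1333
80 [-0.2  -0.03  0.32] [ 541.65 -381.27   79.94] [-0.004  0.011  0.011]
75 [-0.48  0.61 -0.3 ] [ 541.56 -381.18   74.84] [ 0.037 -0.018  0.003]
70 [-0.03  0.27  0.09] [ 541.56 -381.17   69.83] [-0.006  0.021  0.022]
66 [-0.02  0.38  0.09] [ 541.56 -381.19   65.83] [ 0.02   0.013 -0.015]
63 [-0.01 -0.34  0.04] [ 541.55 -381.17   62.83] [ 0.004 -0.003  0.008]
60 [-0.03  0.23  0.35] [ 541.55 -381.18   59.83] [-0.002  0.001 -0.001]
58 [-0.44 -0.25  0.48] [ 541.57 -381.23   57.9 ] [-0.016  0.001  0.01 ]
57 [0.32 0.09 0.66] [ 541.75 -381.31   57.08] [-0.037 -0.065 -0.031]
56 [-1.23  0.79  6.18] [ 541.91 -381.42   56.68] [ 0.213  0.33  -0.027]
17.425
```

Contact is at TCP 57.0, exactly where the bar should rest on the plate. Now I turn it under light pressure to feel for the slot.

```bash
python3 - <<'E'
from h import *
F0=np.array([-.03,-.19,-1.14])
def probe(a,z=56.0):
    manip.movel([X,Y,z],max_speed=20,frame=down(a)); return fz(2)
found=None
for a in list(np.arange(.05,.48,.06))+list(np.arange(-.01,-.4,-.06)):
    r=probe(a); d=r[0]-F0; print(round(a,2),d,r[1],r[2],r[3])
    if np.linalg.norm(d)>25: break
    if r[1][2]<56.25 and d[2]<2.5: found=a; break
print("found",found)
E
```

```text
0.05 [-0.8   0.72  6.87] [ 541.94 -381.42   56.64] [ 0.266  0.327 -0.014] 17.7083
0.11 [0.88 1.09 6.14] [ 542.21 -381.49   56.49] [0.136 0.022 0.022] 17.9917
0.17 [ 0.61 -0.72  2.13] [ 541.65 -381.52   55.74] [-0.187 -0.222  0.08 ] 18.275
found 0.16999999999999998
```

```bash
python3 - <<'E'
from h import *
F0=np.array([-.03,-.19,-1.14])
def probe(a,z):
    manip.movel([X,Y,z],max_speed=20,frame=down(a)); r=fz(3); d=r[0]-F0; print(round(a,2),z,d,r[1],r[2],r[3]); return d
for a,z in((.22,56),(.22,55),(.22,54)):
    d=probe(a,z)
    if d[2]>9: break
else:
    for a in(.28,.34,.40,.46,.52):
        d=probe(a,54); 
        if abs(fz(2)[2][2])>.15: break
E
```

```text
0.22 56 [ 0.59 -0.52  0.47] [ 541.33 -381.37   55.59] [-0.3   -0.171  0.034] 18.575
0.22 55 [ 0.04 -1.59 -0.57] [ 541.46 -381.3    54.79] [-0.368 -0.133  0.04 ] 18.875
0.22 54 [ 0.38 -0.98 -0.06] [ 541.61 -381.3    53.96] [-0.406 -0.156  0.014] 19.175
0.28 54 [ 0.   -0.03  0.52] [ 541.4  -380.89   53.85] [-0.03   0.031  0.007] 19.475
0.34 54 [ 0.03  0.53 -0.04] [ 541.6  -381.03   53.92] [-0.009  0.01   0.017] 19.8083
0.4 54 [-0.29  0.16  0.08] [ 541.64 -381.22   54.  ] [ 0.033  0.032 -0.012] 20.1417
0.46 54 [ 0.04  0.77 -0.21] [ 541.63 -381.25   53.99] [-0.034 -0.02   0.004] 20.475
0.52 54 [0.29 0.33 0.05] [ 541.72 -381.18   54.02] [ 0.087 -0.073 -0.052] 20.8083
```

The bar has dropped in, with free play from about 0.25 to 0.5 rad, so the slot is at about 0.38. Pushing in slowly.

```bash
python3 - <<'E'
from h import *
F0=np.array([-.03,-.19,-1.14]); a=.38
manip.movel([X,Y,54],max_speed=20,frame=down(a)); manip.move_gripper(0,force=45)
for z in(51.5,50.5,49.5,48,46,44,43,42,41.3,40.6,40):
    manip.movel([X,Y,z],max_speed=12,frame=down(a)); r=fz(3); d=r[0]-F0; print(z,d,r[1],r[2],r[3])
    if d[2]>22 or r[1][2]<42.1: break
E
```

```text
51.5 [0.15 0.33 0.33] [ 541.56 -381.23   51.38] [ 0.003 -0.002  0.027] 21.7583
50.5 [-0.09 -0.08 -0.03] [ 541.62 -381.24   50.45] [ 0.003  0.001 -0.02 ] 22.0583
49.5 [-0.76  0.63  4.36] [ 541.83 -381.34   49.91] [0.131 0.221 0.017] 22.3583
48 [-0.7   0.91  5.89] [ 541.84 -381.33   48.35] [0.211 0.283 0.007] 22.6833
46 [-1.65  1.34  8.  ] [ 541.85 -381.36   46.5 ] [0.297 0.449 0.027] 23.05
44 [-2.49  1.73 10.15] [ 541.87 -381.34   44.8 ] [ 0.365  0.597 -0.012] 23.4167
43 [-3.2   1.69 11.15] [ 541.83 -381.37   43.93] [0.451 0.66  0.011] 23.7167
42 [-2.81  2.21 11.84] [ 541.85 -381.38   43.09] [ 0.508  0.773 -0.009] 24.0167
41.3 [-3.55  2.19 12.02] [ 541.87 -381.36   42.5 ] [0.557 0.854 0.011] 24.3167
40.6 [-3.57  3.26 13.61] [ 541.86 -381.37   41.91] [0.601 0.913 0.011] 24.6167
```

Pushed down 8 mm at 13.6 N, as the springs should give. Turning clockwise until the stop is felt.

```bash
python3 - <<'E'
from h import *
F0=np.array([-.03,-.19,-1.14]); z=40.6; a=.38
tgt=list(np.arange(.2,-1.05,-.18))+list(np.arange(-1.1,-1.36,-.04))
for a in tgt:
    manip.movel([X,Y,z],max_speed=20,frame=down(a)); r=fz(2); d=r[0]-F0
    ang=R.from_rotvec(manip.get_state()["orientation"]).as_matrix()[:2,0]
    print(round(a,2),np.arctan2(ang[1],ang[0]).round(3),d,r[1],r[2],r[3])
    if abs(r[2][2])>.35 or np.linalg.norm(d)>30: break
E
```

```text
0.2 0.199 [-1.81  0.84 12.87] [ 542.7  -381.98   42.27] [ 0.371  0.606 -0.106] 24.9833
0.02 0.02 [-0.48  0.41 12.66] [ 543.14 -382.35   42.45] [ 0.237  0.351 -0.111] 25.35
-0.16 -0.161 [-0.91  0.14 12.49] [ 543.32 -382.62   42.55] [ 0.142  0.279 -0.08 ] 25.7167
-0.34 -0.34 [-0.49  0.08 12.76] [ 543.38 -382.79   42.59] [ 0.057  0.261 -0.074] 26.0833
-0.52 -0.521 [-0.02 -0.43 12.15] [ 543.34 -382.92   42.6 ] [ 0.058  0.28  -0.085] 26.45
-0.7 -0.701 [-0.72  0.43 12.04] [ 543.3  -383.02   42.59] [ 0.026  0.257 -0.055] 26.8167
-0.88 -0.881 [-0.8  -0.66 13.12] [ 543.21 -383.08   42.57] [ 0.012  0.275 -0.07 ] 27.1833
-1.1 -1.101 [-0.76 -0.32 12.73] [ 543.13 -383.09   42.52] [ 0.071  0.244 -0.076] 27.5833
-1.14 -1.141 [-0.84 -1.13 12.49] [ 543.11 -383.12   42.56] [ 0.086  0.282 -0.022] 27.8667
-1.18 -1.181 [-0.86 -0.39 13.38] [ 543.09 -383.11   42.55] [ 0.126  0.236 -0.024] 28.15
-1.22 -1.221 [-1.47  0.5  14.09] [ 542.85 -383.09   42.53] [ 0.105  0.414 -0.071] 28.4333
-1.26 -1.261 [-1.52 -0.42 14.41] [ 542.45 -383.11   42.5 ] [ 0.126  0.623 -0.084] 28.7167
-1.3 -1.301 [-3.18  0.31 14.99] [ 542.   -383.1    42.46] [ 0.173  0.846 -0.05 ] 29.0
-1.34 -1.341 [-4.44  0.59 14.95] [ 541.55 -383.12   42.43] [ 0.196  1.045 -0.027] 29.2833
```

The lateral drift starting at about -1.2 rad shows the stop. I'll back off to -1.2 and let it rise slowly, watching the force.

```bash
python3 - <<'E'
from h import *
F0=np.array([-.03,-.19,-1.14]); a=-1.21
for z in(40.6,42,43,44,45,46,46.5,47):
    manip.movel([X,Y,z],max_speed=12,frame=down(a)); r=fz(3); d=r[0]-F0; print(z,d,r[1],r[2],r[3])
    if d[2]<1.5: break
E
```

```text
40.6 [-2.23 -0.63 12.93] [ 542.23 -383.13   42.38] [0.123 0.621 0.131] 29.6167
42 [-1.86 -0.4  11.63] [ 542.21 -383.13   43.55] [0.013 0.51  0.111] 29.9333
43 [-0.99 -1.05 10.72] [ 542.22 -383.12   44.42] [-0.062  0.409  0.086] 30.2333
44 [-1.22 -1.21  9.99] [ 542.2  -383.11   45.28] [-0.133  0.345  0.062] 30.5333
45 [-0.99 -1.9   8.1 ] [ 542.22 -383.12   46.08] [-0.225  0.248  0.054] 30.8333
46 [ 2.14 -4.81  0.86] [ 542.15 -383.02   46.22] [-1.012 -0.426  0.043] 31.1333
```

The force vanished at a cover depth of 3.8 mm, so it is in the notch. Releasing, retreating and looking.

```bash
python3 - <<'E'
from h import *
s=manip.get_state();x,y,_=s["tool_pos"]
manip.movel([x,y,46],max_speed=20,frame=down(-1.21))
manip.move_gripper(40,force=10)
manip.movel([x,y,120],max_speed=60)
manip.goto([x-60,y+100,170],down(0.05)); manip.dwell(.3)
s=manip.get_state();print(s["time"],s["contact_force"],s["tool_pos"])
a=manip.read_camera("side")[200:350,210:360];b=manip.read_camera("top")[165:255,330:420]
cv2.imwrite("pics/end.png",np.hstack([cv2.resize(q,(400,400),interpolation=cv2.INTER_CUBIC)for q in(a,b)]))
E
```

```text
34.6667 [-0.22561477  0.35237108 -0.3685917 ] [ 482.1850163  -283.29011347  169.64293016]
```

View pics/end.png

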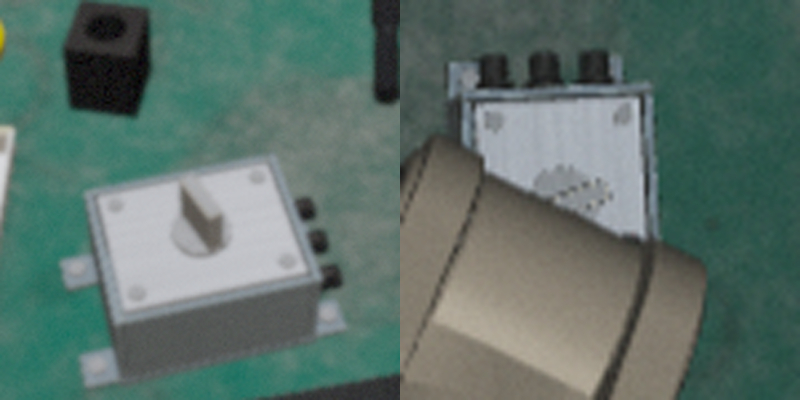

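The side view shows the cover flush, and the stud upright and centred (flange at (202,232), cover centre at (199,234)) with its wing turned across. Nothing is touching it.

```bash
python3 -c "
from rig import manip
print(manip.finish_job())"
```

```text
the job is handed in; nothing more can be done
None
```

The stud is through the cover, a quarter turn clockwise from its slot and let go. It came to rest in the lock notch with the cover about 3.8 mm down, flush with the rim; the job is handed in at about 35 s, but no verdict came back.

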